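# Gauge two mould plates, tip the good one out of its nest and tray it

## Task

Two aluminium plates lie flush in the blue nest block. Take the green-handled plug gauge from its wooden stand, try it in the plates' bores (it goes in down to its collar in the good plate, and cannot enter the other) and put it back in the stand. Then press the good plate down at the end by the red mark so that its other end tips up out of the nest, take the plate by the raised end and lay it gently flat in the black tray; leave the other plate down in its nest and the other things on the bench alone.

Things in the scene. Friction and masses are not known exactly. Their poses are not given: they have to be found in the camera images.
- nest_block: fixed blue block, 155 (x) x 178 (y) x 46 mm high, origin under its middle. Two open pockets, 127 mm (x -65 to +62) x 64 mm (y), centred at y +45 (left) and -45 mm (right), floor 6 mm up. A plate lies in each, top flush with the rim: gaps of 2 mm at sides and far end, 5 mm at the near (-x) end, so no finger fits. A red strip on the rim marks the near end, the end to press.
- plate_go: the good plate: aluminium, 120 (x) x 60 (y) x 14 mm thick, 0.2 to 0.4 kg, with a 28 mm round bore through its middle, which the 24 mm gauge passes. Origin at the middle of its underside, z up. It lies in either pocket, underside 32 mm above the bench, its x along the block's x. The plates look alike but for the bore.
- plate_tight: the other plate: same size, origin and axes, but its bore is 20 mm wide and the 24 mm gauge cannot enter it beyond the nose. It lies in the other pocket and stays there.
- rocker_left (a joint): tilt (rad) of the bed under the plate in the left (+y) pocket: 0 level, at most 0.5 with the plate's near (-x) end down, its far end up by 33 mm. Hinge along y at the plate's underside, 10 mm to -x of its middle. Pressing the plate's top straight down 10 to 30 mm from the near end takes 5 to 12 N and about 15 mm of travel; a stiff hinge holds bed and plate where they are left.
- rocker_right (a joint): the same for the right (-y) pocket.
- plug_gauge: plug gauge, 0.18 kg, upright in its stand: steel plug 24 mm across, 30 mm long, with a tapered nose (17 mm at the tip, full 5 mm up); collar 40 mm across (30 to 36 mm above the tip); green handle 26 mm across (36 to 96 mm above the tip). Origin at the plug's tip on its axis, z up the handle.
- gauge_stand: wooden gauge stand fixed to the bench, 64 x 64 x 40 mm, origin under its middle. An upright 30 mm hole through its middle takes the plug; the gauge's collar then rests on the stand's top, the tip 10 mm above the bench.
- tray: black tray fixed to the bench, 164 (x) x 220 (y) x 30 mm high, floor 3 mm thick with 120 (x) x 184 (y) mm of clear flat inside; origin under its middle. Its long (y) axis points roughly along the line away from the robot. Tall moulds stand behind the work, beyond world x = 0.69 m where y > -0.1 m, and right of it, at x < 0.43 m where y < -0.12 m.
- core_insert: bystander: old dark core insert, 40 x 70 x 36 mm, origin under its middle.
- caliper: bystander: digital caliper lying flat, 72 x 207 x 15 mm, origin under its middle.
Things that resemble listed ones, but are neither listed nor needed, are in the scene too. Of the things that look like the gauge_stand, the largest one is meant. Several things have the shape of the tray; the one meant has the colours described above.

How it is judged:
By the outcome, as a careful person would: the job done as asked, in the order asked, and still so for the second after the job is handed in, with the robot touching nothing.
It also fails if it takes over 72 s, if anything falls off the work surface, if the arm or the gripper's body presses on something with over 40 N, if the wrist force passes 120 N, or if a joint passes its speed limit or range.

## Robot

A 7-joint arm with a two-finger parallel gripper is mounted at the origin on the work surface; the furniture and walls round the work are solid. World frame = base frame: x ahead of the robot, y to its left, z up, the work surface at z = 0. Lengths are in m, angles in rad, forces in N, time in s.
With the tool pointing down it reaches from about 0.425 to 0.975 m from the base axis. Payload 16.7 kg.
Tool frame: the origin (TCP) lies on the centre line of the jaws, within the pads' length; the fingertips stand 22 mm ahead of it and the grasp point (between the pads) lies 3 mm ahead of it; z points along the fingers, y is the line along which they close (so a half turn about z gives the same grasp; the last joint's range is limited). The gripper opens to 85 mm and grips with 20 to 120 N. Pads are 22 mm wide; open, the fingers measure 114 mm over their backs; the gripper's body (76 mm by 85 mm) begins 54 mm behind the grasp point. The pads swing forward as they close: fully open they stand 13 mm farther back than shut.
Start: joints at [0.994, 0.426, 0.074, 1.606, -0.034, 1.111, -0.067], TCP at [0.28, -0.614, 0.253] pointing down, gripper open.
Joint ranges: [-2.85, 2.85], [-0.5, 2.14], [-1.23, 1.37], [0.21, 2.46], [-1.02, 4.16], [0.16, 2.05], [-2.73, 2.73]. Speed limits (rad/s): [1.89, 1.89, 2.39, 2.39, 3.01, 3.01, 3.01].

## Interface

Orientations are given as a rotation vector (axis times angle).
In Python, from rig import monitor, camera, job_done gives the robot as it stands. The module is installed in compiled form; this text tells all that it offers.
- The arm moves only by the tool send_rows, never from a script. Its argument "moves" is a list of rows, each an object with "translation": the shift along the tool's x, y, z as a fraction of full scale, a list of three; "rotation": the turn, a rotation vector about the tool's x, y, z as a fraction of full scale, a list of three; "fingers": the closure in counts, from 0 (fully open) to 255 (shut). In form: [{"translation": [dx, dy, dz], "rotation": [wx, wy, wz], "fingers": fingers}, ...]. A call has exactly 8 rows; each row shifts and turns the commanded pose from where the row before left it, along the tool's axes as they then stand; what a row does not reach is not made up. Full scale, the value 1, is 0.6 m for a shift and 0.08 rad for a turn. A row lasts 1/12 s, in which the tool goes at most 41.7 mm and 7.16 degrees, less where a joint would pass 70% of its speed; a pose out of reach is approached as far as the arm can. A call with a number of a shift or a turn outside -1 to 1 is refused whole. A call with a gripper value outside its range is refused whole. The fingers move at their own pace and stop on an object; the grip force is fixed at half the most. Time passes only in rows, so rows that do not move let the fingers close, or fill a call up. It gives the time, the measured TCP pose, the force, the opening and the grip force at its end, in the units of the state.
- monitor.observe(): the state, without advancing time (a new reading comes with each control period).
- camera(name): name is "side" or "top" or "wrist"; returns a dict with "frame" (480x640x3 uint8, blue, green, red), "K" (3x3 intrinsics, pixels), "R" (3x3) and "t" (3): a world point X has camera coordinates R X + t; the wrist camera has in their place "T_tool_cam" (4x4, takes a point from camera to tool coordinates, whose origin is the TCP and whose axes are the flange's). Camera axes: x right, y down, z forward; pixel columns grow to the right and rows downward; lengths in m; the calibration is good to about 2 mm. A picture is of the moment at which its call begins: read the wrist's pose just before it. There is no depth.
- job_done(): hands the job in; it is judged then, once.
The state is a dict: "time_s": time; "joints": joint angles; "dq": joint speeds; "joint_efforts": joint torques, N m; "tool_pos": TCP position; "orientation": TCP orientation; "wrist_force": force on the tool from outside, world axes, zero at the start; "wrist_torque": the same for the moment, N m; "finger_gap": finger opening in m; "grasp_force": force on a finger pad.
Only numpy, scipy, OpenCV 4.12 (cv2) and the standard library are available. Lean on these libraries where they do the work, as an engineer would, in place of code of your own. Each camera call takes 0.05 s, during which the arm holds its last target. There are 200 camera calls.

## Working session

There is one attempt and no reset: what is moved stays moved. The work goes in short steps, Python scripts to look and compute and a tool call to move; the robot and the scene stay as the last step left them, time stands still between calls to the robot, and variables do not carry over. Pictures are saved under pics/ and viewed, at most 10 in all, crops included, and the job is handed in when it is done.

Besides the shell and the picture viewer there is one more tool, called after "Call:" in YAML: its name, and indented under it one key for each argument. send_rows: Moves the arm, as the interface text tells. Shift numbers are shares of 0.6 m and turn numbers shares of 0.08 rad, none past 1 either way. Its arguments: {"type":"object","properties":{"moves":{"type":"array","items":{"type":"object","properties":{"translation":{"type":"array","items":{"type":"number","minimum":-1,"maximum":1}},"rotation":{"type":"array","items":{"type":"number","minimum":-1,"maximum":1}},"fingers":{"type":"number"}}}}},"required":["moves"]}

```bash
mkdir -p pics; python3 - <<'E'
from rig import monitor,camera
import cv2,numpy as np
s=monitor.observe();print(s)
for n in("top","side"):
    c=camera(n);cv2.imwrite(f"pics/{n}0.png",c["frame"]);np.savez(n+"0.npz",**{k:c[k] for k in c});print(n,c["K"],c["R"],c["t"])
print(camera("wrist")["T_tool_cam"])
E
```

```text
{'time_s': 0.0, 'joints': array([ 0.99350925,  0.42678215,  0.07381971,  1.60664749, -0.03411357,
        1.11079865, -0.0670694 ]), 'dq': array([-1.10585698e-03,  6.09215368e-04,  4.61874713e-04,  3.61073946e-04,
       -7.11409685e-04,  5.32346041e-04,  7.27466822e-05]), 'joint_efforts': array([ 1.69852228e-03, -9.49842381e+01,  3.76207307e+00, -4.63524163e+01,
        1.92151550e-02,  9.97158786e-03,  2.60750099e-06]), 'tool_pos': array([ 0.27985628, -0.61380851,  0.25255832]), 'orientation': array([-3.06869887e+00, -6.66603530e-01,  5.82471164e-04]), 'wrist_force': array([ 0.08003071, -0.09249522,  0.21995068]), 'wrist_torque': array([ 0.01379659,  0.05658632, -0.00786762]), 'grasp_force': 0.0, 'finger_gap': 0.0854544680539991}
top [[596.00842107   0.         320.26081831]
 [  0.         596.00842107 239.78395914]
 [  0.           0.           1.        ]] [[ 0.00876626 -0.99995519 -0.00357369]
 [-0.98183481 -0.00792991 -0.18957195]
 [ 0.18953511  0.00517061 -0.98186033]] [0.01718641 0.50829209 1.62498071]
side [[621.54959437   0.         324.22931221]
 [  0.         621.54959437 238.73071287]
 [  0.           0.           1.        ]] [[ 0.99827715 -0.05863708 -0.00210577]
 [-0.028363   -0.45083161 -0.89215828]
 [ 0.05136421  0.89068095 -0.45171802]] [-0.527692   0.0520011  1.6087765]
[[-2.91680259e-04 -9.56598556e-01 -2.91408849e-01  7.50501014e-02]
 [ 9.99999940e-01 -2.25312276e-04 -2.61305875e-04  2.31200074e-04]
 [ 1.84306831e-04 -2.91408908e-01  9.56598565e-01 -1.21714827e-01]
 [ 0.00000000e+00  0.00000000e+00  0.00000000e+00  1.00000000e+00]]
```

View pics/top0.png

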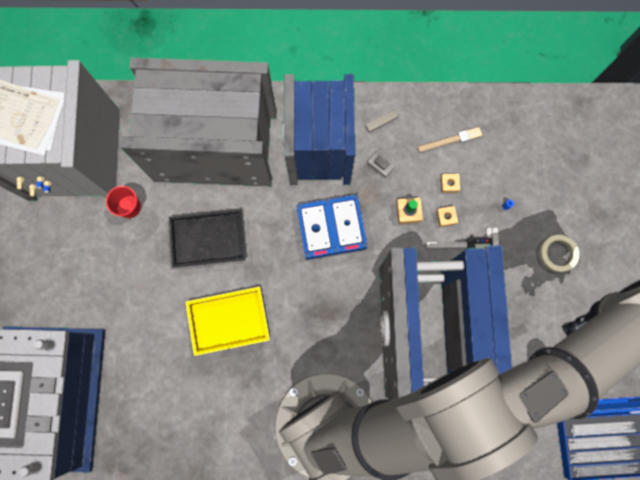

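View pics/side0.png

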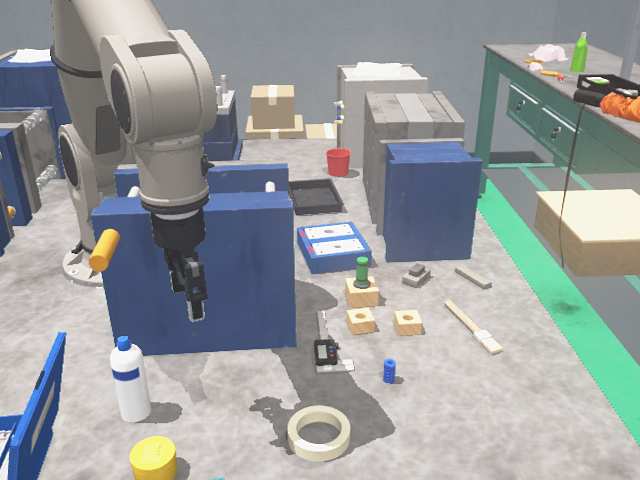

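The top view shows the nest at (332,226) with the plates' bores at about (316,228) and (347,222), and the left bore looks larger. The gauge in the largest stand is at (410,208) and the black tray is at (208,237). The side view shows the gauge upright at (362,275), with the tall blue press standing between the robot's start and the nest.

```bash
cat > h.py <<'E'
import numpy as np,cv2
from scipy.spatial.transform import Rotation as Ro
def ray(c,uv,z,T=None):
    """pixel -> world point on plane z. T: 4x4 world<-cam"""
    if T is None:
        R=c["R"];o=-R.T@c["t"];A=R.T
    else: A=T[:3,:3];o=T[:3,3]
    d=A@np.linalg.inv(c["K"])@np.array([uv[0],uv[1],1.]);return o+d*(z-o[2])/d[2]
def Ttool(s):
    T=np.eye(4);T[:3,:3]=Ro.from_rotvec(s["orientation"]).as_matrix();T[:3,3]=s["tool_pos"];return T
def big(m,n=1):
    cs,_=cv2.findContours(m.astype(np.uint8),cv2.RETR_EXTERNAL,cv2.CHAIN_APPROX_NONE)
    return sorted(cs,key=cv2.contourArea)[::-1][:n]
E
python3 - <<'E'
from h import *
c=dict(np.load("top0.npz"));f=c["frame"];hsv=cv2.cvtColor(f,cv2.COLOR_BGR2HSV)
H,S,V=[hsv[...,i].astype(int) for i in range(3)]
def win(m,x0,x1,y0,y1):
    o=np.zeros_like(m);o[y0:y1,x0:x1]=m[y0:y1,x0:x1];return o
def rep(n,m,z,k=1):
    for q in big(m,k):
        P=np.array([ray(c,p,z)[:2] for p in q[:,0,:].astype(float)],np.float32)
        r=cv2.minAreaRect(P);print(n,cv2.contourArea(q),r, "poly",np.round(cv2.boxPoints(r),3).tolist())
rep("plates",win((S<60)&(V>150),298,368,192,260),.046,2)
rep("bores",win((V<110)&(S<150),308,325,218,240),.046);rep("bores",win((V<110)&(S<150),339,355,212,234),.046)
rep("red",win(((H>160)|(H<8))&(S>120),298,368,230,262),.046,2)
rep("stand",win((H>8)&(H<28)&(S>60)&(V>120),392,428,190,226),.04)
rep("green",win((H>45)&(H<80)&(S>120),395,428,190,226),.106)
rep("tray",win((V<70),162,252,200,275),.03)
E
```

```text
plates 910.0 ((0.5596044659614563, -0.053161635994911194), (0.12535947561264038, 0.06367921084165573), 10.878543853759766) poly [[0.492000013589859, -0.03400000184774399], [0.5040000081062317, -0.09600000083446503], [0.6269999742507935, -0.0729999989271164], [0.6150000095367432, -0.009999999776482582]]
plates 909.0 ((0.5433169603347778, 0.0350278839468956), (0.12502241134643555, 0.0636637806892395), 10.579648971557617) poly [[0.47600001096725464, 0.054999999701976776], [0.4880000054836273, -0.00800000037997961], [0.6110000014305115, 0.014999999664723873], [0.5989999771118164, 0.07800000160932541]]
bores 0.0 ((0.5352298617362976, 0.032324690371751785), (0.0012844153679907322, 0.008842832408845425), 27.5364933013916) poly [[0.5329999923706055, 0.035999998450279236], [0.5370000004768372, 0.02800000086426735], [0.5379999876022339, 0.028999999165534973], [0.5339999794960022, 0.03700000047683716]]
bores 0.0 ((0.5555362701416016, -0.05058041214942932), (0.00633216230198741, 0.0012919268338009715), 63.25585174560547) poly [[0.5540000200271606, -0.05299999937415123], [0.5550000071525574, -0.0
[... 910 characters left out ...]
0001072883606], [0.6389999985694885, -0.2630000114440918], [0.6330000162124634, -0.19200000166893005]]
green 74.5 ((0.5933501124382019, -0.22788624465465546), (0.02192629501223564, 0.034250903874635696), 63.33919906616211) poly [[0.5730000138282776, -0.23000000417232513], [0.6039999723434448, -0.24500000476837158], [0.6140000224113464, -0.22599999606609344], [0.5830000042915344, -0.20999999344348907]]
tray 3427.0 ((0.5158266425132751, 0.34404605627059937), (0.14527544379234314, 0.2047312706708908), 6.901640892028809) poly [[0.4309999942779541, 0.43700000643730164], [0.4560000002384186, 0.23399999737739563], [0.6000000238418579, 0.25099998712539673], [0.5759999752044678, 0.45399999618530273]]
```

```bash
python3 - <<'E'
import cv2,numpy as np
f=cv2.imread("pics/top0.png");a=cv2.resize(f[180:270,290:440],None,fx=5,fy=5,interpolation=cv2.INTER_CUBIC)
cv2.imwrite("pics/crop1.png",a)
E
```

```text
(no output)
```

View pics/crop1.png

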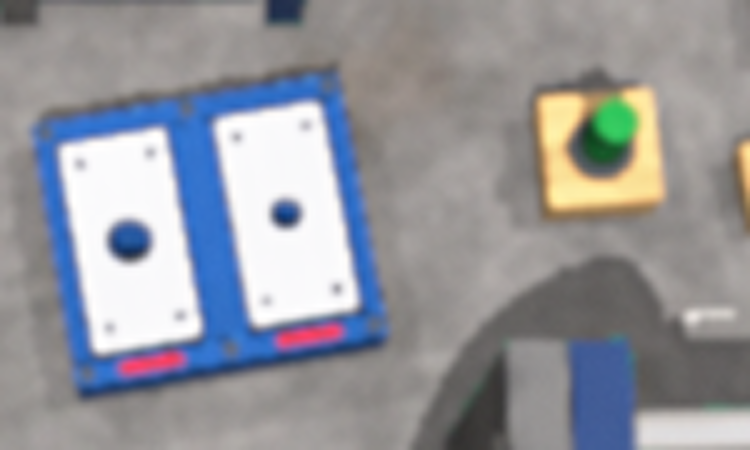

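The crop shows the left plate's bore (130,241) clearly larger than the right plate's (286,213), so the left plate is probably the good one. The gauge's green top is at (615,121) in the crop. I'll move above the gauge, going round the press.

Call:
send_rows:
  moves:
    - {"translation":[0,0,-0.025],"rotation":[0,0,0.76],"fingers":0}
    - {"translation":[0,0,-0.025],"rotation":[0,0,0.76],"fingers":0}
    - {"translation":[0,0,-0.025],"rotation":[0,0,0.76],"fingers":0}
    - {"translation":[0,0,-0.025],"rotation":[0,0,0.76],"fingers":0}
    - {"translation":[0.057,-0.0035,0],"rotation":[0,0,0],"fingers":0}
    - {"translation":[0.057,-0.0035,0],"rotation":[0,0,0],"fingers":0}
    - {"translation":[0.057,-0.0035,0],"rotation":[0,0,0],"fingers":0}
    - {"translation":[0.057,-0.0035,0],"rotation":[0,0,0],"fingers":0}

```text
time_s: 0.82
tool_pos: [0.4142, -0.5802, 0.3132]
orientation: [-3.128, -0.289, 0.0]
wrist_force: [-0.1, -0.4, 0.8]
finger_gap: 0.0853
grasp_force: 0.0
```

Call:
send_rows:
  moves:
    - {"translation":[0.057,-0.0035,0],"rotation":[0,0,0],"fingers":0}
    - {"translation":[0.057,-0.0035,0],"rotation":[0,0,0],"fingers":0}
    - {"translation":[0.0324,-0.057,0],"rotation":[0,0,0],"fingers":0}
    - {"translation":[0.0324,-0.057,0],"rotation":[0,0,0],"fingers":0}
    - {"translation":[0.0324,-0.057,0],"rotation":[0,0,0],"fingers":0}
    - {"translation":[0.0324,-0.057,0],"rotation":[0,0,0],"fingers":0}
    - {"translation":[0.0324,-0.057,0],"rotation":[0,0,0],"fingers":0}
    - {"translation":[0.0324,-0.057,0],"rotation":[0,0,0],"fingers":0}

```text
time_s: 1.48
tool_pos: [0.5566, -0.339, 0.3132]
orientation: [-3.128, -0.289, 0.0]
wrist_force: [0.4, 0.1, 0.3]
finger_gap: 0.0852
grasp_force: 0.0
```

Call:
send_rows:
  moves:
    - {"translation":[0.0324,-0.057,0],"rotation":[0,0,0],"fingers":0}
    - {"translation":[0.0324,-0.057,0],"rotation":[0,0,0],"fingers":0}
    - {"translation":[0.0324,-0.057,0],"rotation":[0,0,0],"fingers":0}
    - {"translation":[0,0,0.02],"rotation":[0,0,0],"fingers":0}
    - {"translation":[0,0,0.02],"rotation":[0,0,0],"fingers":0}
    - {"translation":[0,0,0.02],"rotation":[0,0,0],"fingers":0}
    - {"translation":[0,0,0.02],"rotation":[0,0,0],"fingers":0}
    - {"translation":[0,0,0.02],"rotation":[0,0,0],"fingers":0}

```text
time_s: 2.15
tool_pos: [0.5942, -0.2309, 0.2518]
orientation: [3.128, 0.286, -0.001]
wrist_force: [0.5, -0.4, 0.2]
finger_gap: 0.0852
grasp_force: 0.0
```

```bash
cat > look.py <<'E'
import sys
from h import *
from rig import monitor,camera
def look(name):
    s=monitor.observe();c=camera("wrist");T=Ttool(s)@c["T_tool_cam"];cv2.imwrite(f"pics/{name}.png",c["frame"])
    np.savez(name+".npz",frame=c["frame"],K=c["K"],T=T,Tt=Ttool(s));return s,c,T
if __name__=="__main__":
    s,c,T=look(sys.argv[1]);print(s["time_s"],s["tool_pos"].round(4),s["orientation"].round(4),s["wrist_force"].round(2))
E
python3 look.py w1
```

```text
2.15 [ 0.5942 -0.2309  0.2518] [ 3.1285e+00  2.8630e-01 -1.4000e-03] [ 0.51 -0.41  0.16]
```

View pics/w1.png

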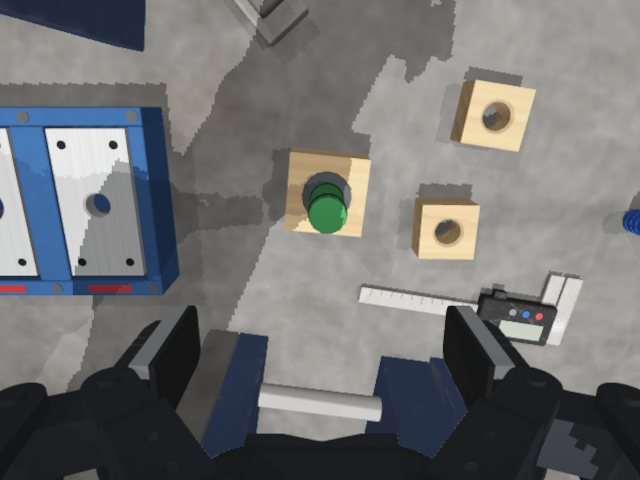

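The wrist view shows the gauge in its stand, with the handle top at about (328,213), and the right plate's bore at (97,204). Both pads are in view and clear of everything.

```bash
python3 - <<'E'
from h import *
c=dict(np.load("w1.npz"));T=c["T"];hsv=cv2.cvtColor(c["frame"],cv2.COLOR_BGR2HSV);H,S,V=[hsv[...,i].astype(int) for i in range(3)]
m=(H>45)&(H<85)&(S>100);m[:,:250]=0;m[:,420:]=0
q=big(m&(V>90))[0];r=cv2.minEnclosingCircle(q);print(r,ray(c,r[0],.106,T))
print(cv2.boundingRect(q))
m=(H>8)&(H<28)&(S>50)&(V>110);m[:,:270]=0;m[:,385:]=0
print("stand",[ (lambda r:(r[1],r[2],ray(c,r[0],.04,T)))(cv2.minAreaRect(big(m)[0]))])
print("bore R",ray(c,(97.5,203.5),.046,T))
d=dict(np.load("top0.npz"));print("top",ray(d,(412.6,203.9),.106),ray(d,(315.8,228),.046),ray(d,(347,222.4),.046))
E
```

```text
((327.3327941894531, 214.42901611328125), 18.677467346191406) [ 0.60102    -0.23370944  0.106     ]
(309, 197, 38, 36)
stand [((81.7019271850586, 83.45121765136719), 5.90614128112793, array([ 0.60294871, -0.23332317,  0.04      ]))]
bore R [ 0.56141628 -0.05425596  0.046     ]
top [ 0.59925032 -0.23099379  0.106     ] [0.54242388 0.03437349 0.046     ] [ 0.55932067 -0.05369728  0.046     ]
```

Call:
send_rows:
  moves:
    - {"translation":[0.0108,0.0065,0.04],"rotation":[0,0,0],"fingers":0}
    - {"translation":[0,0,0.04],"rotation":[0,0,0],"fingers":0}
    - {"translation":[0,0,0.04],"rotation":[0,0,0],"fingers":0}
    - {"translation":[0,0,0.04],"rotation":[0,0,0],"fingers":0}
    - {"translation":[0,0,0.04],"rotation":[0,0,0],"fingers":0}
    - {"translation":[0,0,0.04],"rotation":[0,0,0],"fingers":0}
    - {"translation":[0,0,0.0413],"rotation":[0,0,0],"fingers":0}
    - {"translation":[0,0,0],"rotation":[0,0,0],"fingers":0}

```text
time_s: 2.87
tool_pos: [0.5992, -0.2321, 0.0797]
orientation: [-3.126, -0.288, 0.01]
wrist_force: [-0.9, 0.6, -1.9]
finger_gap: 0.085
grasp_force: 0.0
```

Call:
send_rows:
  moves:
    - {"translation":[0,0,0],"rotation":[0,0,0],"fingers":255}
    - {"translation":[0,0,0],"rotation":[0,0,0],"fingers":255}
    - {"translation":[0,0,0],"rotation":[0,0,0],"fingers":255}
    - {"translation":[0,0,0],"rotation":[0,0,0],"fingers":255}
    - {"translation":[0,0,0],"rotation":[0,0,0],"fingers":255}
    - {"translation":[0,0,0],"rotation":[0,0,0],"fingers":255}
    - {"translation":[0,0,0],"rotation":[0,0,0],"fingers":255}
    - {"translation":[0,0,0],"rotation":[0,0,0],"fingers":255}

```text
time_s: 3.53
tool_pos: [0.6026, -0.2324, 0.0859]
orientation: [3.128, 0.289, 0.003]
wrist_force: [-0.8, 0.3, 8.1]
finger_gap: 0.025
grasp_force: 58.2
```

Call:
send_rows:
  moves:
    - {"translation":[0,0,-0.01],"rotation":[0,0,0],"fingers":255}
    - {"translation":[0,0,-0.02],"rotation":[0,0,0],"fingers":255}
    - {"translation":[0,0,-0.03],"rotation":[0,0,0],"fingers":255}
    - {"translation":[0,0,-0.03],"rotation":[0,0,0],"fingers":255}
    - {"translation":[0,0,-0.02],"rotation":[0,0,0],"fingers":255}
    - {"translation":[0,0,-0.01],"rotation":[0,0,0],"fingers":255}
    - {"translation":[0,0,0],"rotation":[0,0,0],"fingers":255}
    - {"translation":[0,0,0],"rotation":[0,0,0],"fingers":255}

```text
time_s: 4.2
tool_pos: [0.6019, -0.232, 0.1565]
orientation: [-3.128, -0.289, -0.0]
wrist_force: [-0.5, 0.6, -1.9]
finger_gap: 0.0245
grasp_force: 59.0
```

```bash
python3 - <<'E'
from look import *
s,c,T=look("w2");print(s["time_s"],s["tool_pos"],Ro.from_rotvec(s["orientation"]).as_matrix().round(3),s["wrist_force"],s["dq"].round(3))
d=camera("side");np.savez("side1.npz",**d)
cv2.imwrite("pics/m.png",np.hstack([cv2.resize(d["frame"][200:320,270:430],(640,480),interpolation=3),c["frame"]])[:, :])
a=cv2.imread("pics/m.png");cv2.imwrite("pics/m.png",cv2.resize(a,(800,300)))
s=monitor.observe();print(s["tool_pos"],s["orientation"])
E
```

```text
4.2 [ 0.60188345 -0.2320174   0.15650616] [[ 0.983  0.184  0.   ]
 [ 0.184 -0.983  0.   ]
 [ 0.    -0.    -1.   ]] [-0.46804238  0.62911593 -1.89537645] [-0.001  0.018 -0.001  0.013 -0.    -0.006  0.001]
[ 0.60150134 -0.23189821  0.15561474] [-3.12766932e+00 -2.89518219e-01  1.95907186e-03]
```

View pics/m.png

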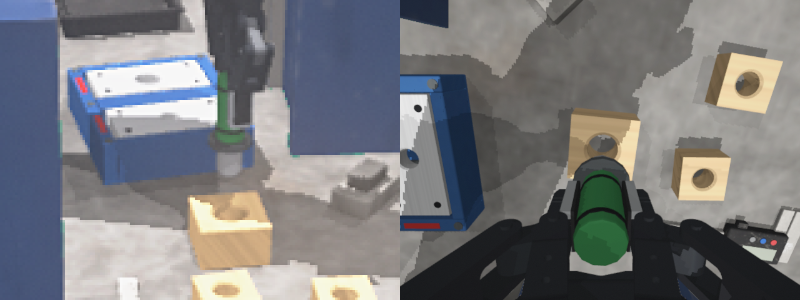

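The side crop shows the gauge held upright, just clear of the stand. The wrist view shows the handle centred between the pads. Next I'll move to where both bores are visible.

Call:
send_rows:
  moves:
    - {"translation":[-0.0125,-0.0542,0],"rotation":[0,0,0],"fingers":255}
    - {"translation":[-0.0125,-0.0542,0],"rotation":[0,0,0],"fingers":255}
    - {"translation":[-0.0125,-0.0542,0],"rotation":[0,0,0],"fingers":255}
    - {"translation":[-0.0125,-0.0542,0],"rotation":[0,0,0],"fingers":255}
    - {"translation":[-0.0125,-0.0542,0],"rotation":[0,0,0],"fingers":255}
    - {"translation":[-0.0125,-0.0542,0],"rotation":[0,0,0],"fingers":255}
    - {"translation":[-0.0125,-0.0542,0],"rotation":[0,0,0],"fingers":255}
    - {"translation":[0,0,0],"rotation":[0,0,0],"fingers":255}

```text
time_s: 4.97
tool_pos: [0.506, -0.0122, 0.1558]
orientation: [-3.125, -0.299, 0.003]
wrist_force: [0.9, 0.5, -1.3]
finger_gap: 0.025
grasp_force: 59.4
```

```bash
python3 look.py w3;python3 - <<'E'
from h import *
c=dict(np.load("w3.npz"));f=c["frame"];hsv=cv2.cvtColor(f,cv2.COLOR_BGR2HSV);print(hsv[384,322])
Ti=np.linalg.inv(c["Tt"])
H,S,V=[hsv[...,i].astype(int) for i in range(3)]
print("T",c["Tt"].round(4)[:3])
m=(S<70)&(V>70);ps=[q for q in big(m,12) if cv2.contourArea(q)>3000]
for q in ps: print(cv2.boundingRect(q),cv2.contourArea(q))
E
```

```text
4.9667 [ 0.506  -0.0122  0.1558] [-3.1254 -0.2989  0.0034] [ 0.93  0.54 -1.3 ]
[ 67 147  87]
T [[ 0.9819  0.1895 -0.0023  0.506 ]
 [ 0.1895 -0.9819  0.0017 -0.0122]
 [-0.002  -0.0021 -1.      0.1558]]
(0, 0, 640, 438) 131960.5
(356, 43, 128, 223) 24750.0
(187, 41, 121, 224) 24492.0
```

View pics/w3.png

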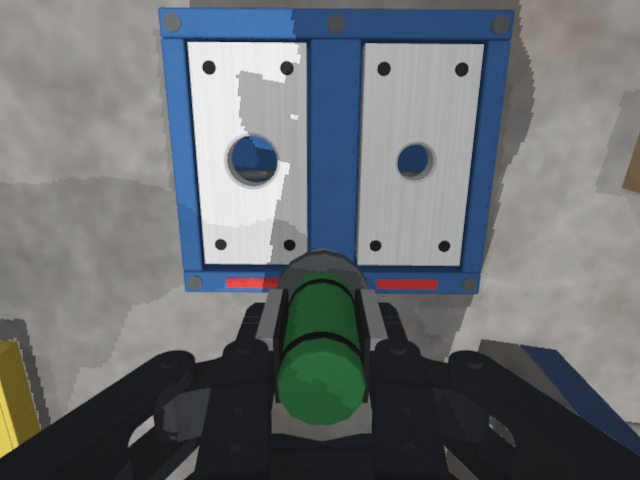

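Both bores show: left (251,160), the larger, and right (415,161). The handle top is at about (321,384).

```bash
python3 - <<'E'
from h import *
from rig import monitor
s=monitor.observe();print(s["tool_pos"].round(4),s["orientation"].round(4))
c=dict(np.load("w3.npz"));f=c["frame"];T=c["T"];Ttc=np.linalg.inv(c["Tt"])@T
hsv=cv2.cvtColor(f,cv2.COLOR_BGR2HSV);H,S,V=[hsv[...,i].astype(int) for i in range(3)]
m=(H>45)&(H<85)&(S>90);m[:340]=0
e=cv2.fitEllipse(big(m)[0]);print(e,cv2.boundingRect(big(m)[0]))
for px in [e[0],(321,383)]: print("handle tool xy",ray(c,px,-.0215,Ttc).round(4))
n={"L":(251.5,160.5),"R":(415.5,161),"farL1":(209,68),"farL2":(287,68.5),"nL1":(221,244),"nL2":(289.5,245),"farR1":(384,69),"farR2":(461.5,69),"nR1":(375.5,245.5),"nR2":(444,246)}
for k,p in n.items(): print(k,ray(c,p,.046,T).round(4))
E
```

```text
[ 0.5072 -0.0149  0.156 ] [-3.1267e+00 -2.9690e-01  2.3000e-03]
((320.9369201660156, 381.5175476074219), (86.03378295898438, 89.00309753417969), 92.47990417480469) (277, 340, 90, 85)
handle tool xy [ 0.0008 -0.0001 -0.0215]
handle tool xy [ 0.0003 -0.0001 -0.0215]
L [0.5439 0.0344 0.046 ]
R [ 0.5607 -0.0543  0.046 ]
farL1 [0.5868 0.0627 0.046 ]
farL2 [0.5942 0.023  0.046 ]
nL1 [0.4924 0.0451 0.046 ]
nL2 [0.4994 0.0056 0.046 ]
farR1 [ 0.6035 -0.0263  0.046 ]
farR2 [ 0.611  -0.0656  0.046 ]
nR1 [ 0.5087 -0.0438  0.046 ]
nR2 [ 0.516  -0.0832  0.046 ]
```

Call:
send_rows:
  moves:
    - {"translation":[0.0183,0.0189,0],"rotation":[0,0,0],"fingers":255}
    - {"translation":[0.0183,0.0189,0],"rotation":[0,0,0],"fingers":255}
    - {"translation":[0.0183,0.0189,0],"rotation":[0,0,0],"fingers":255}
    - {"translation":[0.0183,0.0189,0],"rotation":[0,0,0],"fingers":255}
    - {"translation":[0,0,0.02],"rotation":[0,0,0],"fingers":255}
    - {"translation":[0,0,0.02],"rotation":[0,0,0],"fingers":255}
    - {"translation":[0,0,0],"rotation":[0,0,0],"fingers":255}
    - {"translation":[0,0,0],"rotation":[0,0,0],"fingers":255}

```text
time_s: 5.68
tool_pos: [0.5589, -0.0543, 0.1312]
orientation: [-3.128, -0.29, 0.005]
wrist_force: [0.4, 0.5, -1.5]
finger_gap: 0.0248
grasp_force: 59.4
```

```bash
cat > st.py <<'E'
from rig import monitor
s=monitor.observe();print(s["time_s"],s["tool_pos"].round(4),s["orientation"].round(4),s["wrist_force"].round(2),s["dq"].round(3))
E
python3 st.py
```

```text
5.6833 [ 0.5589 -0.0543  0.1312] [-3.1277 -0.2896  0.0046] [ 0.39  0.54 -1.5 ] [-0.002 -0.022 -0.002 -0.016 -0.002  0.009  0.002]
```

Call:
send_rows:
  moves:
    - {"translation":[0.0013,0,0.004],"rotation":[0,0,0],"fingers":255}
    - {"translation":[0,0,0.004],"rotation":[0,0,0],"fingers":255}
    - {"translation":[0,0,0.004],"rotation":[0,0,0],"fingers":255}
    - {"translation":[0,0,0.004],"rotation":[0,0,0],"fingers":255}
    - {"translation":[0,0,0.004],"rotation":[0,0,0],"fingers":255}
    - {"translation":[0,0,0.0025],"rotation":[0,0,0],"fingers":255}
    - {"translation":[0,0,0],"rotation":[0,0,0],"fingers":255}
    - {"translation":[0,0,0],"rotation":[0,0,0],"fingers":255}

```text
time_s: 6.35
tool_pos: [0.5616, -0.054, 0.1194]
orientation: [-3.128, -0.29, -0.002]
wrist_force: [2.5, 2.1, 1.4]
finger_gap: 0.0242
grasp_force: 60.0
```

Call:
send_rows:
  moves:
    - {"translation":[0,0,0.002],"rotation":[0,0,0],"fingers":255}
    - {"translation":[0,0,0.002],"rotation":[0,0,0],"fingers":255}
    - {"translation":[0,0,0.002],"rotation":[0,0,0],"fingers":255}
    - {"translation":[0,0,0],"rotation":[0,0,0],"fingers":255}
    - {"translation":[0,0,0],"rotation":[0,0,0],"fingers":255}
    - {"translation":[0,0,0],"rotation":[0,0,0],"fingers":255}
    - {"translation":[0,0,0],"rotation":[0,0,0],"fingers":255}
    - {"translation":[0,0,0],"rotation":[0,0,0],"fingers":255}

```text
time_s: 7.02
tool_pos: [0.5628, -0.0538, 0.1181]
orientation: [-3.128, -0.29, -0.007]
wrist_force: [-5.5, 5.0, 37.2]
finger_gap: 0.0245
grasp_force: 63.8
```

Call:
send_rows:
  moves:
    - {"translation":[0,0,-0.006],"rotation":[0,0,0],"fingers":255}
    - {"translation":[0,0,-0.018],"rotation":[0,0,0],"fingers":255}
    - {"translation":[0,0,-0.018],"rotation":[0,0,0],"fingers":255}
    - {"translation":[0.0007,-0.0376,0],"rotation":[0,0,0],"fingers":255}
    - {"translation":[0.0007,-0.0376,0],"rotation":[0,0,0],"fingers":255}
    - {"translation":[0.0007,-0.0376,0],"rotation":[0,0,0],"fingers":255}
    - {"translation":[0.0007,-0.0376,0],"rotation":[0,0,0],"fingers":255}
    - {"translation":[0,0,0],"rotation":[0,0,0],"fingers":255}

```text
time_s: 7.68
tool_pos: [0.5452, 0.0392, 0.1414]
orientation: [-3.126, -0.296, 0.0]
wrist_force: [-0.4, 1.1, -1.6]
finger_gap: 0.0248
grasp_force: 59.5
```

Call:
send_rows:
  moves:
    - {"translation":[0,0,0],"rotation":[0,0,0],"fingers":255}
    - {"translation":[0,0,0],"rotation":[0,0,0],"fingers":255}
    - {"translation":[0,0,0],"rotation":[0,0,0],"fingers":255}
    - {"translation":[0,0,0],"rotation":[0,0,0],"fingers":255}
    - {"translation":[0,0,0],"rotation":[0,0,0],"fingers":255}
    - {"translation":[0,0,0],"rotation":[0,0,0],"fingers":255}
    - {"translation":[0,0,0],"rotation":[0,0,0],"fingers":255}
    - {"translation":[0,0,0],"rotation":[0,0,0],"fingers":255}

```text
time_s: 8.35
tool_pos: [0.546, 0.0345, 0.1406]
orientation: [-3.128, -0.289, 0.0]
wrist_force: [0.6, -0.7, -2.0]
finger_gap: 0.0249
grasp_force: 59.5
```

```bash
python3 look.py w4; python3 - <<'E'
from h import *
c=dict(np.load("w4.npz"));f=c["frame"]
hsv=cv2.cvtColor(f,cv2.COLOR_BGR2HSV);H,S,V=[hsv[...,i].astype(int) for i in range(3)]
m=(H>45)&(H<85)&(S>90);m[:340]=0;e=cv2.fitEllipse(big(m)[0]);print(e,cv2.boundingRect(big(m)[0]))
E
```

```text
8.35 [0.546  0.0345 0.1406] [-3.1282e+00 -2.8900e-01  1.0000e-04] [ 0.63 -0.7  -2.  ]
((320.9765625, 381.48358154296875), (85.99539184570312, 88.87999725341797), 92.18989562988281) (277, 340, 90, 85)
```

View pics/w4.png

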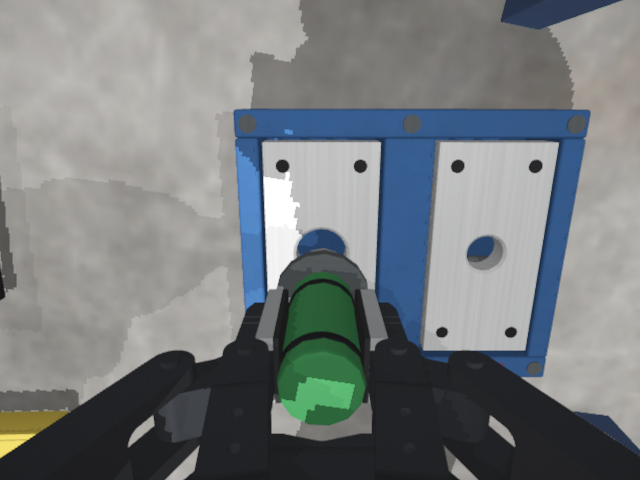

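Call:
send_rows:
  moves:
    - {"translation":[0,0,0.008],"rotation":[0,0,0],"fingers":255}
    - {"translation":[0,0,0.01],"rotation":[0,0,0],"fingers":255}
    - {"translation":[0,0,0.01],"rotation":[0,0,0],"fingers":255}
    - {"translation":[0,0,0.006],"rotation":[0,0,0],"fingers":255}
    - {"translation":[0,0,0.006],"rotation":[0,0,0],"fingers":255}
    - {"translation":[0,0,0.006],"rotation":[0,0,0],"fingers":255}
    - {"translation":[0,0,0],"rotation":[0,0,0],"fingers":255}
    - {"translation":[0,0,0],"rotation":[0,0,0],"fingers":255}

```text
time_s: 9.07
tool_pos: [0.5459, 0.0347, 0.1129]
orientation: [-3.128, -0.289, 0.001]
wrist_force: [-0.2, 0.6, -1.3]
finger_gap: 0.0246
grasp_force: 59.5
```

Call:
send_rows:
  moves:
    - {"translation":[0,0,0.008],"rotation":[0,0,0],"fingers":255}
    - {"translation":[0,0,0.008],"rotation":[0,0,0],"fingers":255}
    - {"translation":[0,0,0.008],"rotation":[0,0,0],"fingers":255}
    - {"translation":[0,0,0.006],"rotation":[0,0,0],"fingers":255}
    - {"translation":[0,0,0.003],"rotation":[0,0,0],"fingers":255}
    - {"translation":[0,0,0.002],"rotation":[0,0,0],"fingers":255}
    - {"translation":[0,0,0],"rotation":[0,0,0],"fingers":255}
    - {"translation":[0,0,0],"rotation":[0,0,0],"fingers":255}

```text
time_s: 9.73
tool_pos: [0.546, 0.0347, 0.0921]
orientation: [-3.128, -0.289, -0.0]
wrist_force: [0.3, -0.5, -2.6]
finger_gap: 0.0248
grasp_force: 59.5
```

Call:
send_rows:
  moves:
    - {"translation":[0,0,0.001],"rotation":[0,0,0],"fingers":255}
    - {"translation":[0,0,0.001],"rotation":[0,0,0],"fingers":255}
    - {"translation":[0,0,0.001],"rotation":[0,0,0],"fingers":255}
    - {"translation":[0,0,0],"rotation":[0,0,0],"fingers":255}
    - {"translation":[0,0,0],"rotation":[0,0,0],"fingers":255}
    - {"translation":[0,0,0],"rotation":[0,0,0],"fingers":255}
    - {"translation":[0,0,0],"rotation":[0,0,0],"fingers":255}
    - {"translation":[0,0,0],"rotation":[0,0,0],"fingers":255}

```text
time_s: 10.4
tool_pos: [0.5464, 0.0347, 0.0916]
orientation: [3.128, 0.289, 0.002]
wrist_force: [-8.4, -1.3, 23.4]
finger_gap: 0.0248
grasp_force: 62.2
```

The collar seats on the left plate, so that is the good one. I'll return the gauge to the stand.

Call:
send_rows:
  moves:
    - {"translation":[0,0,-0.005],"rotation":[0,0,0],"fingers":255}
    - {"translation":[0,0,-0.02],"rotation":[0,0,0],"fingers":255}
    - {"translation":[0,0,-0.03],"rotation":[0,0,0],"fingers":255}
    - {"translation":[0,0,-0.03],"rotation":[0,0,0],"fingers":255}
    - {"translation":[0,0,-0.025],"rotation":[0,0,0],"fingers":255}
    - {"translation":[0,0,0],"rotation":[0,0,0],"fingers":255}
    - {"translation":[0.0011,0.0568,0],"rotation":[0,0,0],"fingers":255}
    - {"translation":[0.0011,0.0568,0],"rotation":[0,0,0],"fingers":255}

```text
time_s: 11.07
tool_pos: [0.56, -0.0311, 0.1568]
orientation: [-3.127, -0.296, -0.002]
wrist_force: [1.5, -1.2, -1.6]
finger_gap: 0.0251
grasp_force: 59.5
```

Call:
send_rows:
  moves:
    - {"translation":[0.0011,0.0568,0],"rotation":[0,0,0],"fingers":255}
    - {"translation":[0.0011,0.0568,0],"rotation":[0,0,0],"fingers":255}
    - {"translation":[0.0011,0.0568,0],"rotation":[0,0,0],"fingers":255}
    - {"translation":[0.0011,0.0568,0],"rotation":[0,0,0],"fingers":255}
    - {"translation":[0.0011,0.0568,0],"rotation":[0,0,0],"fingers":255}
    - {"translation":[0.0011,0.0568,0],"rotation":[0,0,0],"fingers":255}
    - {"translation":[0,0,0],"rotation":[0,0,0],"fingers":255}
    - {"translation":[0,0,0],"rotation":[0,0,0],"fingers":255}

```text
time_s: 11.73
tool_pos: [0.6007, -0.2348, 0.1557]
orientation: [3.128, 0.284, -0.001]
wrist_force: [-0.2, 0.9, -1.7]
finger_gap: 0.0249
grasp_force: 59.5
```

Call:
send_rows:
  moves:
    - {"translation":[0,0,0],"rotation":[0,0,0],"fingers":255}
    - {"translation":[0,0,0],"rotation":[0,0,0],"fingers":255}
    - {"translation":[0,0,0],"rotation":[0,0,0],"fingers":255}
    - {"translation":[0,0,0],"rotation":[0,0,0],"fingers":255}
    - {"translation":[0,0,0],"rotation":[0,0,0],"fingers":255}
    - {"translation":[0,0,0],"rotation":[0,0,0],"fingers":255}
    - {"translation":[0,0,0],"rotation":[0,0,0],"fingers":255}
    - {"translation":[0,0,0],"rotation":[0,0,0],"fingers":255}

```text
time_s: 12.4
tool_pos: [0.6012, -0.2322, 0.1563]
orientation: [-3.128, -0.29, -0.0]
wrist_force: [-0.2, 0.1, -1.5]
finger_gap: 0.0245
grasp_force: 59.5
```

Call:
send_rows:
  moves:
    - {"translation":[0,0,0.02],"rotation":[0,0,0],"fingers":255}
    - {"translation":[0,0,0.02],"rotation":[0,0,0],"fingers":255}
    - {"translation":[0,0,0.015],"rotation":[0,0,0],"fingers":255}
    - {"translation":[0,0,0.008],"rotation":[0,0,0],"fingers":255}
    - {"translation":[0,0,0.006],"rotation":[0,0,0],"fingers":255}
    - {"translation":[0,0,0.006],"rotation":[0,0,0],"fingers":255}
    - {"translation":[0,0,0],"rotation":[0,0,0],"fingers":255}
    - {"translation":[0,0,0],"rotation":[0,0,0],"fingers":255}

```text
time_s: 13.07
tool_pos: [0.6013, -0.2324, 0.1113]
orientation: [-3.128, -0.289, -0.0]
wrist_force: [-0.3, -0.4, -1.2]
finger_gap: 0.025
grasp_force: 59.5
```

Call:
send_rows:
  moves:
    - {"translation":[0,0,0.01],"rotation":[0,0,0],"fingers":255}
    - {"translation":[0,0,0.01],"rotation":[0,0,0],"fingers":255}
    - {"translation":[0,0,0.01],"rotation":[0,0,0],"fingers":255}
    - {"translation":[0,0,0.007],"rotation":[0,0,0],"fingers":255}
    - {"translation":[0,0,0.003],"rotation":[0,0,0],"fingers":255}
    - {"translation":[0,0,0.002],"rotation":[0,0,0],"fingers":255}
    - {"translation":[0,0,0],"rotation":[0,0,0],"fingers":255}
    - {"translation":[0,0,0],"rotation":[0,0,0],"fingers":255}

```text
time_s: 13.73
tool_pos: [0.6013, -0.2324, 0.0861]
orientation: [3.128, 0.289, 0.0]
wrist_force: [-0.2, -0.6, -1.5]
finger_gap: 0.0252
grasp_force: 59.6
```

Call:
send_rows:
  moves:
    - {"translation":[0,0,0.0008],"rotation":[0,0,0],"fingers":255}
    - {"translation":[0,0,0],"rotation":[0,0,0],"fingers":255}
    - {"translation":[0,0,0],"rotation":[0,0,0],"fingers":0}
    - {"translation":[0,0,0],"rotation":[0,0,0],"fingers":0}
    - {"translation":[0,0,0],"rotation":[0,0,0],"fingers":0}
    - {"translation":[0,0,0],"rotation":[0,0,0],"fingers":0}
    - {"translation":[0,0,0],"rotation":[0,0,0],"fingers":0}
    - {"translation":[0,0,0],"rotation":[0,0,0],"fingers":0}

```text
time_s: 14.4
tool_pos: [0.6012, -0.2324, 0.0855]
orientation: [-3.128, -0.289, 0.0]
wrist_force: [-0.2, 0.1, 0.7]
finger_gap: 0.0853
grasp_force: 0.0
```

Call:
send_rows:
  moves:
    - {"translation":[0,0,0],"rotation":[0,0,0],"fingers":0}
    - {"translation":[0,0,-0.01],"rotation":[0,0,0],"fingers":0}
    - {"translation":[0,0,-0.03],"rotation":[0,0,0],"fingers":0}
    - {"translation":[0,0,-0.04],"rotation":[0,0,0],"fingers":0}
    - {"translation":[0,0,-0.04],"rotation":[0,0,0],"fingers":0}
    - {"translation":[0,0,-0.04],"rotation":[0,0,0],"fingers":0}
    - {"translation":[0,0,-0.03],"rotation":[0,0,0],"fingers":0}
    - {"translation":[0,0,0],"rotation":[0,0,0],"fingers":0}

```text
time_s: 15.07
tool_pos: [0.6028, -0.2329, 0.2042]
orientation: [3.126, 0.289, 0.008]
wrist_force: [0.5, -0.2, -0.3]
finger_gap: 0.0855
grasp_force: 0.0
```

```bash
python3 look.py w5; python3 - <<'E'
from h import *
from rig import camera
c=dict(np.load("w5.npz"));f=c["frame"];T=c["T"]
hsv=cv2.cvtColor(f,cv2.COLOR_BGR2HSV);H,S,V=[hsv[...,i].astype(int) for i in range(3)]
m=(H>45)&(H<85)&(S>100)&(V>90);m[:,:220]=0;m[:,420:]=0;q=big(m)[0];r=cv2.minEnclosingCircle(q);print(r,ray(c,r[0],.106,T),cv2.boundingRect(q))
d=camera("side")["frame"][240:310,330:400];cv2.imwrite("pics/m5.png",np.hstack([cv2.resize(d,(400,300),interpolation=3),cv2.resize(f,(400,300))]))
E
```

```text
15.0667 [ 0.6028 -0.2329  0.2042] [3.1261 0.289  0.0085] [ 0.46 -0.17 -0.33]
((319.47723388671875, 253.6778106689453), 21.789968490600586) [ 0.59922363 -0.23287529  0.106     ] (298, 233, 44, 42)
```

View pics/m5.png

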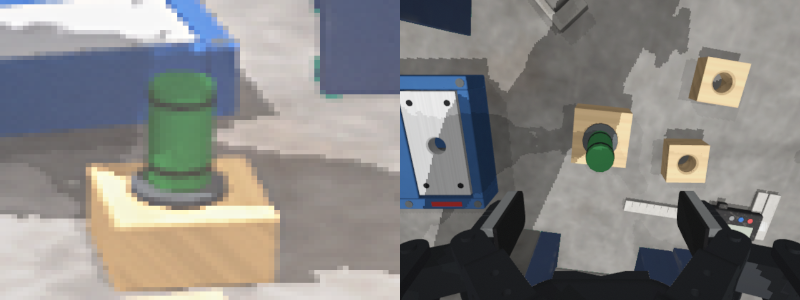

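The side crop shows the gauge seated in the stand, its collar on the wood. Next I'll press the left plate at its near end with closed fingers.

Call:
send_rows:
  moves:
    - {"translation":[-0.011,-0.0649,0],"rotation":[0,0,0],"fingers":0}
    - {"translation":[-0.011,-0.0649,0],"rotation":[0,0,0],"fingers":255}
    - {"translation":[-0.011,-0.0649,0],"rotation":[0,0,0],"fingers":255}
    - {"translation":[-0.011,-0.0649,0],"rotation":[0,0,0],"fingers":255}
    - {"translation":[-0.011,-0.0649,0],"rotation":[0,0,0],"fingers":255}
    - {"translation":[-0.011,-0.0649,0],"rotation":[0,0,0],"fingers":255}
    - {"translation":[-0.011,-0.0649,0],"rotation":[0,0,0],"fingers":255}
    - {"translation":[0,0,0.02],"rotation":[0,0,0],"fingers":255}

```text
time_s: 15.83
tool_pos: [0.5039, 0.0342, 0.1885]
orientation: [-3.125, -0.301, -0.002]
wrist_force: [2.4, 1.2, -0.3]
finger_gap: 0.0008
grasp_force: 0.0
```

Call:
send_rows:
  moves:
    - {"translation":[0,0,0.04],"rotation":[0,0,0],"fingers":255}
    - {"translation":[0,0,0.04],"rotation":[0,0,0],"fingers":255}
    - {"translation":[0,0,0.04],"rotation":[0,0,0],"fingers":255}
    - {"translation":[0,0,0.04],"rotation":[0,0,0],"fingers":255}
    - {"translation":[0,0,0.02],"rotation":[0,0,0],"fingers":255}
    - {"translation":[0,0,0],"rotation":[0,0,0],"fingers":255}
    - {"translation":[0,0,0],"rotation":[0,0,0],"fingers":255}
    - {"translation":[0,0,0],"rotation":[0,0,0],"fingers":255}

```text
time_s: 16.5
tool_pos: [0.506, 0.0272, 0.0801]
orientation: [-3.128, -0.289, -0.0]
wrist_force: [-0.3, 0.2, 0.7]
finger_gap: 0.0
grasp_force: 0.0
```

Press: 12 mm to contact, then about 14 mm.

Call:
send_rows:
  moves:
    - {"translation":[0,0,0.008],"rotation":[0,0,0],"fingers":255}
    - {"translation":[0,0,0.007],"rotation":[0,0,0],"fingers":255}
    - {"translation":[0,0,0.005],"rotation":[0,0,0],"fingers":255}
    - {"translation":[0,0,0.004],"rotation":[0,0,0],"fingers":255}
    - {"translation":[0,0,0.004],"rotation":[0,0,0],"fingers":255}
    - {"translation":[0,0,0.004],"rotation":[0,0,0],"fingers":255}
    - {"translation":[0,0,0.004],"rotation":[0,0,0],"fingers":255}
    - {"translation":[0,0,0],"rotation":[0,0,0],"fingers":255}

```text
time_s: 17.17
tool_pos: [0.5024, 0.0264, 0.0568]
orientation: [3.127, 0.289, -0.01]
wrist_force: [-13.3, -2.1, 7.2]
finger_gap: -0.0003
grasp_force: 5.9
```

Call:
send_rows:
  moves:
    - {"translation":[0,0,0.003],"rotation":[0,0,0],"fingers":255}
    - {"translation":[0,0,0.002],"rotation":[0,0,0],"fingers":255}
    - {"translation":[0,0,0.002],"rotation":[0,0,0],"fingers":255}
    - {"translation":[0,0,0],"rotation":[0,0,0],"fingers":255}
    - {"translation":[0,0,0],"rotation":[0,0,0],"fingers":255}
    - {"translation":[0,0,0],"rotation":[0,0,0],"fingers":255}
    - {"translation":[0,0,0],"rotation":[0,0,0],"fingers":255}
    - {"translation":[0,0,0],"rotation":[0,0,0],"fingers":255}

```text
time_s: 17.83
tool_pos: [0.5027, 0.0264, 0.0553]
orientation: [3.127, 0.289, -0.008]
wrist_force: [-35.2, -4.1, 69.1]
finger_gap: 0.0003
grasp_force: 38.8
```

It reached its stop at about 0.5 rad. I'll back off and measure the tilt.

Call:
send_rows:
  moves:
    - {"translation":[0,0,-0.006],"rotation":[0,0,0],"fingers":255}
    - {"translation":[0,0,-0.01],"rotation":[0,0,0],"fingers":255}
    - {"translation":[0,0,-0.03],"rotation":[0,0,0],"fingers":255}
    - {"translation":[0,0,-0.04],"rotation":[0,0,0],"fingers":255}
    - {"translation":[0,0,-0.06],"rotation":[0,0,0],"fingers":0}
    - {"translation":[0,0,-0.05],"rotation":[0,0,0],"fingers":0}
    - {"translation":[0,0,0],"rotation":[0,0,0],"fingers":0}
    - {"translation":[0,0,0],"rotation":[0,0,0],"fingers":0}

```text
time_s: 18.5
tool_pos: [0.5069, 0.0272, 0.1732]
orientation: [-3.128, -0.289, -0.006]
wrist_force: [-0.1, -0.0, -0.8]
finger_gap: 0.0482
grasp_force: 0.0
```

```bash
python3 st.py; python3 look.py w6
```

```text
18.5 [0.5069 0.0272 0.1732] [-3.1282 -0.2891 -0.0062] [-0.09 -0.02 -0.78] [-0.002  0.043  0.002  0.034  0.003 -0.019 -0.003]
18.5 [0.5069 0.0272 0.1732] [-3.1282 -0.2891 -0.0062] [-0.09 -0.02 -0.78]
```

View pics/w6.png

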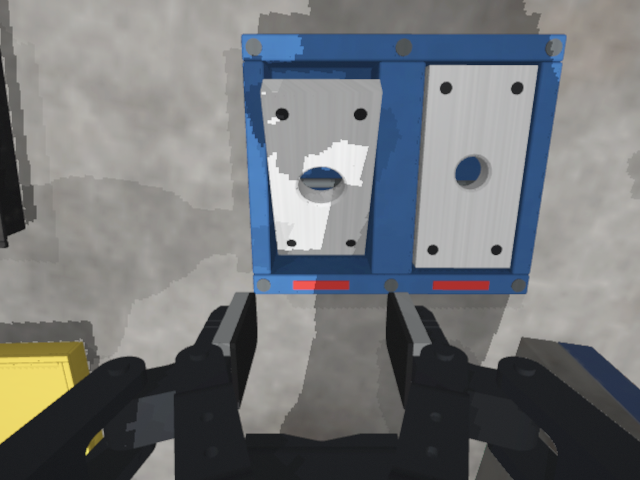

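The plate is tilted with its far end up. Its screws are at (282,114), (360,114), (291,243) and (351,243), and the right plate is still flush. I'll take the plate's pose from them by PnP.

```bash
python3 - <<'E'
from h import *
c=dict(np.load("w6.npz"));g=cv2.cvtColor(c["frame"],cv2.COLOR_BGR2GRAY)
P=[]
for (x,y) in [(282,114),(360,114),(291,243),(351,243)]:
    w=g[y-10:y+11,x-12:x+13];m=big(w<70)
    M=cv2.moments(m[0]);P.append((x-12+M["m10"]/M["m00"],y-10+M["m01"]/M["m00"]))
P=np.array(P);print(P.round(1))
O=np.array([[48,20,0],[48,-20,0],[-48,20,0],[-48,-20,0]])/1000.
for ok in [cv2.solvePnPGeneric(O,P,c["K"],None,flags=cv2.SOLVEPNP_IPPE)]:
    for r,t,e in zip(ok[1],ok[2],ok[3]):
        A=np.eye(4);A[:3,:3]=cv2.Rodrigues(r)[0];A[:3,3]=t[:,0];W=c["T"]@A
        x=W[:3,0];print("err",e,"tilt",np.arcsin(x[2]),"yaw",np.degrees(np.arctan2(x[1],x[0])),"top mid",W[:3,3].round(4))
        print(" TCP target",(W@[.048,0,.005,1])[:3].round(4),"far end top",(W@[.06,0,0,1])[:3].round(4))
E
```

```text
[[281.7 113.8]
 [360.  113.9]
 [291.  242.7]
 [350.4 242.5]]
err [0.05283442] tilt 0.501531829051257 yaw 10.45255737104613 top mid [0.5357 0.0328 0.0505]
 TCP target [0.5748 0.04   0.0779] far end top [0.5875 0.0423 0.0793]
err [6.18539629] tilt -0.8666007318252719 yaw 10.494995127911569 top mid [0.5461 0.0347 0.0578]
 TCP target [0.5804 0.0411 0.0245] far end top [0.5843 0.0418 0.0121]
```

Call:
send_rows:
  moves:
    - {"translation":[0,0,0],"rotation":[0,0.896,0],"fingers":0}
    - {"translation":[0,0,0],"rotation":[0,0.896,0],"fingers":0}
    - {"translation":[0,0,0],"rotation":[0,0.896,0],"fingers":0}
    - {"translation":[0,0,0],"rotation":[0,0.896,0],"fingers":0}
    - {"translation":[0,0,0],"rotation":[0,0.896,0],"fingers":0}
    - {"translation":[0,0,0],"rotation":[0,0.896,0],"fingers":0}
    - {"translation":[0,0,0],"rotation":[0,0.896,0],"fingers":0}
    - {"translation":[0,0,0],"rotation":[0,0,0],"fingers":0}

```text
time_s: 19.22
tool_pos: [0.5009, 0.0259, 0.168]
orientation: [-2.991, -0.276, -0.754]
wrist_force: [-0.8, -0.8, -0.8]
finger_gap: 0.0852
grasp_force: 0.0
```

Call:
send_rows:
  moves:
    - {"translation":[0.0064,0,0.025],"rotation":[0,0,0],"fingers":0}
    - {"translation":[0.0064,0,0.025],"rotation":[0,0,0],"fingers":0}
    - {"translation":[0.0064,0,0.025],"rotation":[0,0,0],"fingers":0}
    - {"translation":[0.0064,0,0.025],"rotation":[0,0,0],"fingers":0}
    - {"translation":[0,0,0],"rotation":[0,0,0],"fingers":0}
    - {"translation":[0,0,0],"rotation":[0,0,0],"fingers":0}
    - {"translation":[0,0,0],"rotation":[0,0,0],"fingers":0}
    - {"translation":[0,0,0],"rotation":[0,0,0],"fingers":0}

```text
time_s: 19.88
tool_pos: [0.5297, 0.0295, 0.1421]
orientation: [-2.999, -0.279, -0.755]
wrist_force: [0.8, 0.5, 0.3]
finger_gap: 0.0855
grasp_force: 0.0
```

```bash
cat > go.py <<'E'
import sys
from h import *
from rig import monitor
s=monitor.observe();T=Ttool(s);t=np.array(eval(sys.argv[1]))
print(s["time_s"],s["tool_pos"].round(4),T[:3,:3].round(3).tolist());print("units",((T[:3,:3].T@(t-T[:3,3]))/.6).round(4))
E
python3 go.py "[.5753,.0402,.077]"
```

```text
19.8833 [0.5297 0.0295 0.1421] [[0.866, 0.183, 0.466], [0.165, -0.983, 0.079], [0.473, 0.009, -0.881]]
units [ 0.0174 -0.0046  0.1325]
```

```bash
python3 -c "
from rig import monitor
s=monitor.observe();print(s['joints'].round(3),s['dq'].round(3))"
```

```text
[ 0.286  0.211 -0.505  2.34   0.738  0.163 -2.273] [-0.002 -0.007 -0.005  0.001  0.026 -0.    -0.026]
```

Joint 6 is at its limit, so I'll use a smaller lean of about 0.25 rad.

Call:
send_rows:
  moves:
    - {"translation":[0,0,0],"rotation":[0,-0.6,0],"fingers":0}
    - {"translation":[0,0,0],"rotation":[0,-0.6,0],"fingers":0}
    - {"translation":[0,0,0],"rotation":[0,-0.6,0],"fingers":0}
    - {"translation":[0,0,0],"rotation":[0,-0.6,0],"fingers":0}
    - {"translation":[0,0,0],"rotation":[0,-0.6,0],"fingers":0}
    - {"translation":[0,0,0],"rotation":[0,0,0],"fingers":0}
    - {"translation":[0,0,0],"rotation":[0,0,0],"fingers":0}
    - {"translation":[0,0,0],"rotation":[0,0,0],"fingers":0}

```text
time_s: 20.55
tool_pos: [0.5294, 0.0297, 0.1418]
orientation: [-3.089, -0.287, -0.395]
wrist_force: [-0.1, -0.1, -0.4]
finger_gap: 0.0853
grasp_force: 0.0
```

```bash
python3 go.py "[.5786,.0409,.080]"; python3 -c "
from rig import monitor
s=monitor.observe();print(s['joints'].round(3),s['dq'].round(3))"
```

```text
20.55 [0.5294 0.0297 0.1418] [[0.951, 0.183, 0.248], [0.18, -0.983, 0.038], [0.251, 0.009, -0.968]]
units [ 0.0556 -0.0043  0.1208]
[ 0.47   0.307 -0.74   2.17   0.453  0.528 -1.974] [ 0.002 -0.003 -0.001  0.007  0.007  0.007 -0.005]
```

Call:
send_rows:
  moves:
    - {"translation":[0.0139,-0.0011,0.015],"rotation":[0,0,0],"fingers":0}
    - {"translation":[0.0139,-0.0011,0.015],"rotation":[0,0,0],"fingers":0}
    - {"translation":[0.0139,-0.0011,0.015],"rotation":[0,0,0],"fingers":0}
    - {"translation":[0.0139,-0.0011,0.015],"rotation":[0,0,0],"fingers":0}
    - {"translation":[0,0,0],"rotation":[0,0,0],"fingers":0}
    - {"translation":[0,0,0],"rotation":[0,0,0],"fingers":0}
    - {"translation":[0,0,0],"rotation":[0,0,0],"fingers":0}
    - {"translation":[0,0,0],"rotation":[0,0,0],"fingers":0}

```text
time_s: 21.22
tool_pos: [0.5697, 0.0393, 0.1155]
orientation: [-3.089, -0.287, -0.393]
wrist_force: [-0.4, -0.4, -0.1]
finger_gap: 0.0855
grasp_force: 0.0
```

```bash
python3 go.py "[.5786,.0409,.080]"
```

```text
21.2167 [0.5697 0.0393 0.1155] [[0.952, 0.183, 0.247], [0.179, -0.983, 0.037], [0.25, 0.009, -0.968]]
units [-0.0002 -0.0004  0.0611]
```

Call:
send_rows:
  moves:
    - {"translation":[0,0,0.015],"rotation":[0,0,0],"fingers":0}
    - {"translation":[0,0,0.015],"rotation":[0,0,0],"fingers":0}
    - {"translation":[0,0,0.012],"rotation":[0,0,0],"fingers":0}
    - {"translation":[0,0,0.01],"rotation":[0,0,0],"fingers":0}
    - {"translation":[0,0,0.009],"rotation":[0,0,0],"fingers":0}
    - {"translation":[0,0,0],"rotation":[0,0,0],"fingers":0}
    - {"translation":[0,0,0],"rotation":[0,0,0],"fingers":0}
    - {"translation":[0,0,0],"rotation":[0,0,0],"fingers":0}

```text
time_s: 21.88
tool_pos: [0.5791, 0.0409, 0.08]
orientation: [-3.089, -0.287, -0.393]
wrist_force: [0.5, 1.0, -0.1]
finger_gap: 0.0855
grasp_force: 0.0
```

Call:
send_rows:
  moves:
    - {"translation":[0,0,0],"rotation":[0,0,0],"fingers":255}
    - {"translation":[0,0,0],"rotation":[0,0,0],"fingers":255}
    - {"translation":[0,0,0],"rotation":[0,0,0],"fingers":255}
    - {"translation":[0,0,0],"rotation":[0,0,0],"fingers":255}
    - {"translation":[0,0,0],"rotation":[0,0,0],"fingers":255}
    - {"translation":[0,0,0],"rotation":[0,0,0],"fingers":255}
    - {"translation":[0,0,0],"rotation":[0,0,0],"fingers":255}
    - {"translation":[0,0,0],"rotation":[0,0,0],"fingers":255}

```text
time_s: 22.55
tool_pos: [0.5793, 0.0408, 0.0801]
orientation: [-3.089, -0.287, -0.394]
wrist_force: [0.4, -0.5, 4.3]
finger_gap: 0.0585
grasp_force: 67.2
```

```bash
python3 look.py w7; python3 go.py "[.5786,.0409,.080]"
```

```text
22.55 [0.5793 0.0408 0.0801] [-3.089  -0.2865 -0.394 ] [ 0.43 -0.48  4.29]
22.6 [0.5793 0.0408 0.0801] [[0.951, 0.183, 0.248], [0.179, -0.983, 0.037], [0.25, 0.009, -0.968]]
units [-0.0012 -0.0004 -0.0001]
```

Call:
send_rows:
  moves:
    - {"translation":[0.0013,0,-0.005],"rotation":[0,0,0],"fingers":255}
    - {"translation":[0.0026,0,-0.01],"rotation":[0,0,0],"fingers":255}
    - {"translation":[0.0039,0,-0.015],"rotation":[0,0,0],"fingers":255}
    - {"translation":[0.0039,0,-0.015],"rotation":[0,0,0],"fingers":255}
    - {"translation":[0.0052,0,-0.02],"rotation":[0,0,0],"fingers":255}
    - {"translation":[0.0065,0,-0.025],"rotation":[0,0,0],"fingers":255}
    - {"translation":[0.0065,0,-0.025],"rotation":[0,0,0],"fingers":255}
    - {"translation":[0.0052,0,-0.02],"rotation":[0,0,0],"fingers":255}

```text
time_s: 23.27
tool_pos: [0.5792, 0.0417, 0.1656]
orientation: [-3.089, -0.287, -0.395]
wrist_force: [0.0, 0.0, -3.4]
finger_gap: 0.058
grasp_force: 66.4
```

```bash
python3 look.py w8; python3 - <<'E'
from h import *
c=dict(np.load("w8.npz"));f=c["frame"]
from rig import camera
d=camera("side");np.savez("side8.npz",**d)
cv2.imwrite("pics/m8.png",np.hstack([cv2.resize(d["frame"][150:290,260:420],(400,350),interpolation=3),cv2.resize(f,(400,350))]))
E
```

```text
23.2667 [0.5792 0.0417 0.1656] [-3.0889 -0.2869 -0.3946] [ 0.01  0.03 -3.41]
```

View pics/m8.png

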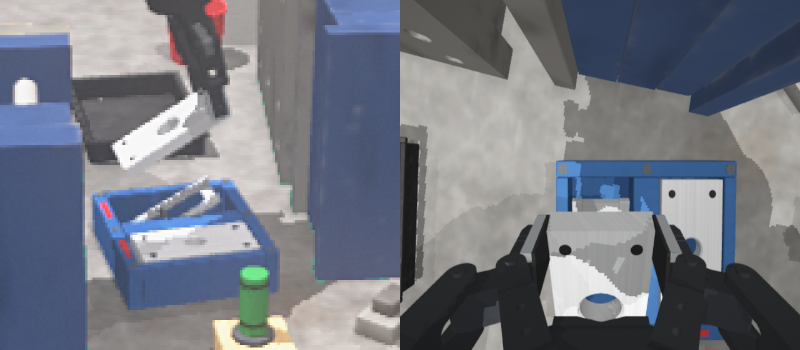

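The side crop shows the plate held by its raised end, clear of the nest. The right plate is flush and the gauge is in its stand. The wrist view shows the far screws at about (264,343) and (379,343), with the bore below them. I'll check the tilt in the grip numerically.

```bash
cat > rel.py <<'E'
import sys
from h import *
from scipy.optimize import least_squares
c=dict(np.load(sys.argv[1]+".npz"));f=c["frame"];g=cv2.cvtColor(f,cv2.COLOR_BGR2GRAY)
hsv=cv2.cvtColor(f,cv2.COLOR_BGR2HSV)
P=[]
for (x,y) in [(264,343),(379,343)]:
    w=g[y-16:y+17,x-18:x+19];M=cv2.moments(big(w<70)[0]);P.append((x-18+M["m10"]/M["m00"],y-16+M["m01"]/M["m00"]))
# bore: dark or coloured blob near (318,420)
m=((g<90)|(hsv[...,1]>90));m[:375]=0;m[462:]=0;m[:,:270]=0;m[:,365:]=0
q=big(m)[0];print("screws",np.round(P,1),"bore box",cv2.boundingRect(q),cv2.contourArea(q))
Tct=np.linalg.inv(np.linalg.inv(c["Tt"])@c["T"])
def proj(th,ux,uz,X):
    # plate top point X(u,v) -> tool -> pixel
    X=np.array(X,float);p=np.stack([ux+X[:,0]*np.cos(th),-X[:,1],uz-X[:,0]*np.sin(th)],1)
    q=p@Tct[:3,:3].T+Tct[:3,3];q=q@c["K"].T;return q[:,:2]/q[:,2:]
S=np.array([[0,.02],[0,-.02]])
for th in (.1,.15,.2,.25,.3,.35):
    r=least_squares(lambda z:(proj(th,z[0],z[1],S)-P).ravel(),[0,.01])
    a=np.linspace(0,2*np.pi,60);e=proj(th,*r.x,np.stack([-.048+.014*np.cos(a),.014*np.sin(a)],1))
    print(th,r.x.round(4),r.cost.round(1),"bore x",e[:,0].min().round(1),e[:,0].max().round(1),"y top",e[:,1].min().round(1),"bot",e[:,1].max().round(1))
print(''.join('\n%d: '%y+' '.join(str(g[y,x]) for x in range(270,370,5)) for y in range(385,470,8)))
E
python3 rel.py w8
```

```text
screws [[263.9 342.6]
 [378.4 342.4]] bore box (270, 434, 95, 28) 2234.0
0.1 [-0.0038  0.0069] 0.0 bore x 285.7 356.7 y top 415.8 bot 467.7
0.15 [-0.0038  0.0069] 0.0 bore x 286.1 356.3 y top 412.2 bot 460.8
0.2 [-0.0038  0.0069] 0.0 bore x 286.5 355.8 y top 408.6 bot 453.8
0.25 [-0.0038  0.0069] 0.0 bore x 287.0 355.4 y top 404.8 bot 446.9
0.3 [-0.0038  0.0069] 0.0 bore x 287.4 355.0 y top 401.0 bot 439.9
0.35 [-0.0038  0.0069] 0.0 bore x 287.7 354.6 y top 397.1 bot 433.0

385: 229 228 229 227 227 227 231 236 235 233 234 233 233 146 146 149 147 149 146 147
393: 229 228 229 227 226 226 224 235 233 232 232 233 232 231 231 149 146 149 145 148
401: 228 227 229 226 225 225 224 233 232 231 204 223 231 230 231 235 232 212 143 147
409: 226 226 228 226 225 143 61 74 88 88 87 88 87 87 87 128 228 231 227 233
417: 225 226 228 219 128 136 141 148 152 151 155 154 152 157 156 154 145 196 236 232
425: 240 241 243 174 131 139 144 149 152 154 151 153 153 148 143 147 141 218 242 247
433: 186 189 189 208 222 134 146 150 152 152 154 149 150 149 143 141 233 232 191 192
441: 37 37 37 37 37 36 37 38 37 37 72 48 37 37 36 37 36 37 38 36
449: 33 32 32 33 34 32 32 32 33 33 34 34 32 32 33 32 32 33 34 34
457: 37 36 37 36 37 37 36 37 36 36 37 36 37 36 37 37 37 36 37 37
465: 37 37 37 36 36 36 36 36 36 37 37 37 36 36 37 37 36 37 38 35
```

The plate sits about 0.30 rad in the grip. I'll yaw it +86.5° in place, rising a little, then carry it over.

Call:
send_rows:
  moves:
    - {"translation":[0.0015,0,-0.006],"rotation":[0.248,0.009,-0.961],"fingers":255}
    - {"translation":[0.0015,0,-0.006],"rotation":[0.248,0.009,-0.961],"fingers":255}
    - {"translation":[0.0015,0,-0.006],"rotation":[0.248,0.009,-0.961],"fingers":255}
    - {"translation":[0.0015,0,-0.006],"rotation":[0.248,0.009,-0.961],"fingers":255}
    - {"translation":[0.0015,0,-0.006],"rotation":[0.248,0.009,-0.961],"fingers":255}
    - {"translation":[0.0015,0,-0.006],"rotation":[0.248,0.009,-0.961],"fingers":255}
    - {"translation":[0.0015,0,-0.006],"rotation":[0.248,0.009,-0.961],"fingers":255}
    - {"translation":[0.0015,0,-0.006],"rotation":[0.248,0.009,-0.961],"fingers":255}

```text
time_s: 24.03
tool_pos: [0.5784, 0.0414, 0.1931]
orientation: [-2.774, -1.212, -0.357]
wrist_force: [-0.2, 0.4, -3.6]
finger_gap: 0.0581
grasp_force: 66.4
```

Call:
send_rows:
  moves:
    - {"translation":[0.0015,0,-0.006],"rotation":[0.248,0.009,-0.961],"fingers":255}
    - {"translation":[0.0015,0,-0.006],"rotation":[0.248,0.009,-0.961],"fingers":255}
    - {"translation":[0,0,0],"rotation":[0.248,0.009,-0.961],"fingers":255}
    - {"translation":[0,0,0],"rotation":[0.248,0.009,-0.961],"fingers":255}
    - {"translation":[0,0,0],"rotation":[0.248,0.009,-0.961],"fingers":255}
    - {"translation":[0,0,0],"rotation":[0.248,0.009,-0.961],"fingers":255}
    - {"translation":[0,0,0],"rotation":[0.248,0.009,-0.961],"fingers":255}
    - {"translation":[0,0,0],"rotation":[0.248,0.009,-0.961],"fingers":255}

```text
time_s: 24.7
tool_pos: [0.5784, 0.0412, 0.2001]
orientation: [-2.211, -1.976, -0.289]
wrist_force: [-0.1, -0.1, -2.2]
finger_gap: 0.0582
grasp_force: 66.4
```

Call:
send_rows:
  moves:
    - {"translation":[0,0,0],"rotation":[0.248,0.009,-0.961],"fingers":255}
    - {"translation":[0,0,0],"rotation":[0.248,0.009,-0.961],"fingers":255}
    - {"translation":[0,0,0],"rotation":[0.248,0.009,-0.961],"fingers":255}
    - {"translation":[0,0,0],"rotation":[0,0,0],"fingers":255}
    - {"translation":[0,0,0],"rotation":[0,0,0],"fingers":255}
    - {"translation":[0,0,0],"rotation":[0,0,0],"fingers":255}
    - {"translation":[0,0,0],"rotation":[0,0,0],"fingers":255}
    - {"translation":[0,0,0],"rotation":[0,0,0],"fingers":255}

```text
time_s: 25.37
tool_pos: [0.5786, 0.0416, 0.2007]
orientation: [-1.954, -2.207, -0.258]
wrist_force: [-0.8, 0.0, -3.7]
finger_gap: 0.0584
grasp_force: 66.4
```

```bash
python3 go.py "[.51,.394,.2]"; python3 - <<'E'
from h import *
from rig import camera,monitor
print(monitor.observe()["joints"].round(2))
c=dict(np.load("top0.npz"));f=c["frame"];g=f.max(2).astype(int)
# floor vs rim brightness profiles across tray centre row/col
print("row238",[(x,g[238,x]) for x in list(range(164,186,2))+list(range(234,252,2))])
print("col208",[(y,g[y,208]) for y in list(range(204,222,2))+list(range(252,274,2))])
for uv in [(208,238)]: print(ray(c,uv,.003),ray(c,uv,.03))
E
```

```text
25.3667 [0.5786 0.0416 0.2007] [[-0.119, 0.993, -0.021], [0.961, 0.12, 0.249], [0.25, 0.009, -0.968]]
units [ 0.5777 -0.0429  0.1498]
[ 0.82  0.63 -1.18  1.82  0.38  1.03 -0.34]
row238 [(164, np.int64(144)), (166, np.int64(140)), (168, np.int64(130)), (170, np.int64(82)), (172, np.int64(48)), (174, np.int64(35)), (176, np.int64(63)), (178, np.int64(64)), (180, np.int64(69)), (182, np.int64(72)), (184, np.int64(73)), (234, np.int64(68)), (236, np.int64(69)), (238, np.int64(61)), (240, np.int64(57)), (242, np.int64(59)), (244, np.int64(85)), (246, np.int64(146)), (248, np.int64(154)), (250, np.int64(153))]
col208 [(204, np.int64(148)), (206, np.int64(149)), (208, np.int64(150)), (210, np.int64(144)), (212, np.int64(87)), (214, np.int64(57)), (216, np.int64(45)), (218, np.int64(69)), (220, np.int64(61)), (252, np.int64(78)), (254, np.int64(76)), (256, np.int64(72)), (258, np.int64(64)), (260, np.int64(48)), (262, np.int64(61)), (264, np.int64(105)), (266, np.int64(125)), (268, np.int64(144)), (270, np.int64(151)), (272, np.int64(158))]
[0.51957172 0.34614909 0.003     ] [0.51431768 0.34082023 0.03      ]
```

Call:
send_rows:
  moves:
    - {"translation":[0.0485,-0.0038,0.0125],"rotation":[0,0,0],"fingers":255}
    - {"translation":[0.0485,-0.0038,0.0125],"rotation":[0,0,0],"fingers":255}
    - {"translation":[0.0485,-0.0038,0.0125],"rotation":[0,0,0],"fingers":255}
    - {"translation":[0.0485,-0.0038,0.0125],"rotation":[0,0,0],"fingers":255}
    - {"translation":[0.0485,-0.0038,0.0125],"rotation":[0,0,0],"fingers":255}
    - {"translation":[0.0485,-0.0038,0.0125],"rotation":[0,0,0],"fingers":255}
    - {"translation":[0.0485,-0.0038,0.0125],"rotation":[0,0,0],"fingers":255}
    - {"translation":[0.0485,-0.0038,0.0125],"rotation":[0,0,0],"fingers":255}

```text
time_s: 26.03
tool_pos: [0.5309, 0.2793, 0.2008]
orientation: [-1.954, -2.207, -0.258]
wrist_force: [0.8, 0.0, -3.3]
finger_gap: 0.0585
grasp_force: 66.4
```

Call:
send_rows:
  moves:
    - {"translation":[0.0485,-0.0038,0.0125],"rotation":[0,0,0],"fingers":255}
    - {"translation":[0.0485,-0.0038,0.0125],"rotation":[0,0,0],"fingers":255}
    - {"translation":[0.0485,-0.0038,0.0125],"rotation":[0,0,0],"fingers":255}
    - {"translation":[0.0485,-0.0038,0.0125],"rotation":[0,0,0],"fingers":255}
    - {"translation":[0,0,0],"rotation":[0,0,0],"fingers":255}
    - {"translation":[0,0,0],"rotation":[0,0,0],"fingers":255}
    - {"translation":[0,0,0],"rotation":[0,0,0],"fingers":255}
    - {"translation":[0,0,0],"rotation":[0,0,0],"fingers":255}

```text
time_s: 26.7
tool_pos: [0.5083, 0.3952, 0.2005]
orientation: [-1.954, -2.207, -0.258]
wrist_force: [-0.4, -1.2, -3.0]
finger_gap: 0.0584
grasp_force: 66.4
```

```bash
python3 go.py "[.508,.396,.2]"; python3 -c "
from rig import monitor
print(monitor.observe()['joints'].round(3))"
```

```text
26.7 [0.5083 0.3952 0.2005] [[-0.118, 0.993, -0.021], [0.961, 0.12, 0.249], [0.249, 0.009, -0.968]]
units [ 0.0012 -0.0003  0.0011]
[ 0.131  0.605 -1.081  1.782  0.436  0.906 -0.945]
```

Now I'll level it, pitching -0.554 rad about tool y, and remove the small roll.

Call:
send_rows:
  moves:
    - {"translation":[0,0,0],"rotation":[0,-0.99,0],"fingers":255}
    - {"translation":[0,0,0],"rotation":[0,-0.99,0],"fingers":255}
    - {"translation":[0,0,0],"rotation":[0,-0.99,0],"fingers":255}
    - {"translation":[0,0,0],"rotation":[0,-0.99,0],"fingers":255}
    - {"translation":[0,0,0],"rotation":[0,-0.99,0],"fingers":255}
    - {"translation":[0,0,0],"rotation":[0,-0.99,0],"fingers":255}
    - {"translation":[0,0,0],"rotation":[0,-0.99,0],"fingers":255}
    - {"translation":[0,0,0],"rotation":[0,0,0],"fingers":255}

```text
time_s: 27.37
tool_pos: [0.5067, 0.3976, 0.2001]
orientation: [1.918, 2.168, -0.286]
wrist_force: [-2.2, -0.4, -2.8]
finger_gap: 0.0582
grasp_force: 66.3
```

Call:
send_rows:
  moves:
    - {"translation":[0,0,0],"rotation":[0,0,0],"fingers":255}
    - {"translation":[0,0,0],"rotation":[0,0,0],"fingers":255}
    - {"translation":[0,0,0],"rotation":[0,0,0],"fingers":255}
    - {"translation":[0,0,0],"rotation":[0,0,0],"fingers":255}
    - {"translation":[0,0,0],"rotation":[0,0,0],"fingers":255}
    - {"translation":[0,0,0],"rotation":[0,0,0],"fingers":255}
    - {"translation":[0,0,0],"rotation":[0,0,0],"fingers":255}
    - {"translation":[0,0,0],"rotation":[0,0,0],"fingers":255}

```text
time_s: 28.03
tool_pos: [0.5079, 0.3961, 0.2007]
orientation: [1.922, 2.167, -0.282]
wrist_force: [0.1, 0.7, -2.8]
finger_gap: 0.0581
grasp_force: 66.4
```

```bash
python3 go.py "[.508,.396,.035]"; python3 look.py w9; python3 rel.py w9|head -12
```

```text
28.0333 [0.5079 0.3961 0.2007] [[-0.113, 0.993, 0.044], [0.948, 0.121, -0.294], [-0.297, 0.009, -0.955]]
units [ 0.0818 -0.0023  0.2638]
28.0333 [0.5079 0.3961 0.2007] [ 1.9217  2.1675 -0.282 ] [ 0.06  0.71 -2.81]
screws [[263.8 341.9]
 [378.1 341.9]] bore box (270, 434, 95, 28) 2270.0
0.1 [-0.0052  0.0072] 4.3 bore x 283.7 354.6 y top 415.1 bot 466.9
0.15 [-0.0052  0.0072] 4.3 bore x 284.2 354.2 y top 411.6 bot 460.1
0.2 [-0.0052  0.0072] 4.3 bore x 284.7 353.8 y top 407.9 bot 453.1
0.25 [-0.0052  0.0072] 4.3 bore x 285.1 353.4 y top 404.2 bot 446.2
0.3 [-0.0052  0.0072] 4.3 bore x 285.5 353.0 y top 400.4 bot 439.3
0.35 [-0.0052  0.0072] 4.3 bore x 285.9 352.7 y top 396.5 bot 432.4

385: 215 215 215 213 213 213 212 216 215 214 215 215 213 213 212 216 214 216 212 214
393: 215 214 221 216 212 214 220 225 214 214 213 213 212 217 212 225 222 224 220 224
401: 223 222 224 221 220 220 219 224 217 189 170 178 204 219 220 225 222 223 218 223
```

Call:
send_rows:
  moves:
    - {"translation":[0.0114,-0.0003,0.037],"rotation":[0,0,0],"fingers":255}
    - {"translation":[0.0114,-0.0003,0.037],"rotation":[0,0,0],"fingers":255}
    - {"translation":[0.0114,-0.0003,0.037],"rotation":[0,0,0],"fingers":255}
    - {"translation":[0.0114,-0.0003,0.037],"rotation":[0,0,0],"fingers":255}
    - {"translation":[0.0114,-0.0003,0.037],"rotation":[0,0,0],"fingers":255}
    - {"translation":[0.0114,-0.0003,0.037],"rotation":[0,0,0],"fingers":255}
    - {"translation":[0.0077,-0.0003,0.025],"rotation":[0,0,0],"fingers":255}
    - {"translation":[0.0046,-0.0001,0.015],"rotation":[0,0,0],"fingers":255}

```text
time_s: 28.75
tool_pos: [0.5075, 0.3953, 0.0342]
orientation: [1.921, 2.168, -0.285]
wrist_force: [0.3, -0.8, -3.4]
finger_gap: 0.0583
grasp_force: 66.3
```

Call:
send_rows:
  moves:
    - {"translation":[0,0,0],"rotation":[0,0,0],"fingers":255}
    - {"translation":[0,0,0],"rotation":[0,0,0],"fingers":255}
    - {"translation":[0,0,0],"rotation":[0,0,0],"fingers":255}
    - {"translation":[0,0,0],"rotation":[0,0,0],"fingers":255}
    - {"translation":[0,0,0],"rotation":[0,0,0],"fingers":255}
    - {"translation":[0,0,0],"rotation":[0,0,0],"fingers":255}
    - {"translation":[0,0,0],"rotation":[0,0,0],"fingers":255}
    - {"translation":[0,0,0],"rotation":[0,0,0],"fingers":255}

```text
time_s: 29.42
tool_pos: [0.5081, 0.3959, 0.0364]
orientation: [1.921, 2.168, -0.282]
wrist_force: [-0.1, 0.6, -2.9]
finger_gap: 0.0582
grasp_force: 66.3
```

Call:
send_rows:
  moves:
    - {"translation":[0.0015,0,0.0048],"rotation":[0,0,0],"fingers":255}
    - {"translation":[0.0015,0,0.0048],"rotation":[0,0,0],"fingers":255}
    - {"translation":[0.001,0,0.0032],"rotation":[0,0,0],"fingers":255}
    - {"translation":[0.001,0,0.0032],"rotation":[0,0,0],"fingers":255}
    - {"translation":[0.0005,0,0.0016],"rotation":[0,0,0],"fingers":255}
    - {"translation":[0.0003,0,0.0008],"rotation":[0,0,0],"fingers":255}
    - {"translation":[0,0,0],"rotation":[0,0,0],"fingers":255}
    - {"translation":[0,0,0],"rotation":[0,0,0],"fingers":255}

```text
time_s: 30.08
tool_pos: [0.5081, 0.396, 0.0246]
orientation: [1.921, 2.168, -0.282]
wrist_force: [0.0, 0.0, -4.0]
finger_gap: 0.058
grasp_force: 66.4
```

Call:
send_rows:
  moves:
    - {"translation":[0.0003,0,0.0008],"rotation":[0,0,0],"fingers":255}
    - {"translation":[0.0003,0,0.0008],"rotation":[0,0,0],"fingers":255}
    - {"translation":[0.0003,0,0.0008],"rotation":[0,0,0],"fingers":255}
    - {"translation":[0,0,0],"rotation":[0,0,0],"fingers":255}
    - {"translation":[0,0,0],"rotation":[0,0,0],"fingers":255}
    - {"translation":[0,0,0],"rotation":[0,0,0],"fingers":255}
    - {"translation":[0,0,0],"rotation":[0,0,0],"fingers":255}
    - {"translation":[0,0,0],"rotation":[0,0,0],"fingers":255}

```text
time_s: 30.75
tool_pos: [0.5081, 0.396, 0.0236]
orientation: [1.921, 2.167, -0.282]
wrist_force: [-1.2, -2.2, 6.2]
finger_gap: 0.0581
grasp_force: 67.2
```

Call:
send_rows:
  moves:
    - {"translation":[0,0,0],"rotation":[0,0,0],"fingers":70}
    - {"translation":[0,0,0],"rotation":[0,0,0],"fingers":60}
    - {"translation":[0,0,0],"rotation":[0,0,0],"fingers":50}
    - {"translation":[0,0,0],"rotation":[0,0,0],"fingers":40}
    - {"translation":[0,0,0],"rotation":[0,0,0],"fingers":40}
    - {"translation":[0,0,0],"rotation":[0,0,0],"fingers":40}
    - {"translation":[0,0,0],"rotation":[0,0,0],"fingers":40}
    - {"translation":[0,0,0],"rotation":[0,0,0],"fingers":40}

```text
time_s: 31.42
tool_pos: [0.5081, 0.396, 0.0231]
orientation: [1.921, 2.168, -0.282]
wrist_force: [0.7, -0.4, -0.8]
finger_gap: 0.0718
grasp_force: 0.0
```

```bash
python3 go.py "[.508,.396,.2]"; python3 look.py w10; python3 - <<'E'
from h import *
c=dict(np.load("w10.npz"));g=cv2.cvtColor(c["frame"],cv2.COLOR_BGR2GRAY)
P=[]
m=(g<80).astype(np.uint8)
n,l,st,ce=cv2.connectedComponentsWithStats(m)
for i in range(1,n):
    if 40<st[i][4]<900: print(st[i],ce[i].round(1),ray(c,ce[i],.017,c["T"]).round(4))
E
```

```text
31.4167 [0.5081 0.396  0.0231] [[-0.113, 0.993, 0.045], [0.948, 0.121, -0.294], [-0.297, 0.009, -0.955]]
units [-0.0876  0.0025 -0.2816]
31.4167 [0.5081 0.396  0.0231] [ 1.9213  2.1676 -0.2821] [ 0.68 -0.45 -0.8 ]
[255 336  19  13 192] [263.9 342.3] [0.4899 0.3857 0.017 ]
[370 336  18  13 189] [378.7 341.9] [0.5301 0.3905 0.017 ]
[235 388   9  15  52] [239.7 394.8] [0.4818 0.3542 0.017 ]
[396 388   9  27  82] [400.  397.6] [0.545  0.3593 0.017 ]
[299 402  18   7  75] [308.3 405. ] [0.5093 0.3504 0.017 ]
[316 402  26   8 113] [328.4 405.5] [0.5174 0.351  0.017 ]
[237 416   9  11  48] [241.4 420.2] [0.4827 0.3369 0.017 ]
```

Call:
send_rows:
  moves:
    - {"translation":[-0.003,0,-0.01],"rotation":[0,0,0],"fingers":40}
    - {"translation":[-0.006,0,-0.02],"rotation":[0,0,0],"fingers":40}
    - {"translation":[-0.0115,0,-0.037],"rotation":[0,0,0],"fingers":40}
    - {"translation":[-0.0154,0,-0.05],"rotation":[0,0,0],"fingers":40}
    - {"translation":[-0.0154,0,-0.05],"rotation":[0,0,0],"fingers":40}
    - {"translation":[-0.0154,0,-0.05],"rotation":[0,0,0],"fingers":40}
    - {"translation":[-0.0154,0,-0.05],"rotation":[0,0,0],"fingers":40}
    - {"translation":[0,0,0],"rotation":[0,0,0],"fingers":40}

```text
time_s: 32.13
tool_pos: [0.5074, 0.3986, 0.1981]
orientation: [1.922, 2.167, -0.27]
wrist_force: [0.9, 0.5, 0.4]
finger_gap: 0.072
grasp_force: 0.0
```

Call:
send_rows:
  moves:
    - {"translation":[0,0,0],"rotation":[0,0,0],"fingers":40}
    - {"translation":[0,0,0],"rotation":[0,0,0],"fingers":40}
    - {"translation":[0,0,0],"rotation":[0,0,0],"fingers":40}
    - {"translation":[0,0,0],"rotation":[0,0,0],"fingers":40}
    - {"translation":[0,0,0],"rotation":[0,0,0],"fingers":40}
    - {"translation":[0,0,0],"rotation":[0,0,0],"fingers":40}
    - {"translation":[0,0,0],"rotation":[0,0,0],"fingers":40}
    - {"translation":[0,0,0],"rotation":[0,0,0],"fingers":40}

```text
time_s: 32.8
tool_pos: [0.5065, 0.3963, 0.1904]
orientation: [1.921, 2.168, -0.283]
wrist_force: [-0.5, -0.4, -0.2]
finger_gap: 0.0723
grasp_force: 0.0
```

```bash
python3 look.py w11; python3 - <<'E'
from h import *
c=dict(np.load("w11.npz"));f=c["frame"];g=cv2.cvtColor(f,cv2.COLOR_BGR2GRAY);hsv=cv2.cvtColor(f,cv2.COLOR_BGR2HSV)
m=((g>115)&(hsv[...,1]<60)).astype(np.uint8)
for q in big(m,6):
    r=cv2.minAreaRect(q)
    if cv2.contourArea(q)<3000: continue
    b=cv2.boundingRect(q);W=np.array([ray(c,p,.017,c["T"])[:2] for p in q[:,0].astype(float)],np.float32)
    print(b,cv2.contourArea(q),cv2.minAreaRect(W))
    hole=(g<90).astype(np.uint8);mm=np.zeros_like(hole);cv2.drawContours(mm,[q],-1,1,-1);hole&=mm
    n,l,st,ce=cv2.connectedComponentsWithStats(hole)
    if b[2]<300:
        P=[ce[i] for i in range(1,n) if 15<st[i][4]];print([(st[i][4],ce[i].round(1).tolist(),ray(c,ce[i],.017,c["T"]).round(4).tolist()) for i in range(1,n) if 15<st[i][4]])
E
```

```text
32.8 [0.5065 0.3963 0.1904] [ 1.9212  2.1678 -0.2827] [-0.54 -0.44 -0.21]
(0, 0, 543, 397) 73536.0 ((0.47999483346939087, 0.2927371561527252), (0.33197909593582153, 0.3654089570045471), 6.920400619506836)
(276, 128, 91, 147) 11753.5 ((0.5152974724769592, 0.34309959411621094), (0.06104589253664017, 0.12537376582622528), 6.727555274963379)
[(np.int32(59), [292.2, 151.6], [0.4899, 0.3864, 0.017]), (np.int32(61), [351.1, 151.5], [0.53, 0.3913, 0.017]), (np.int32(580), [320.8, 206.3], [0.5147, 0.3456, 0.017]), (np.int32(33), [296.2, 262.6], [0.5011, 0.2906, 0.017]), (np.int32(33), [345.6, 262.5], [0.5411, 0.2953, 0.017])]
(0, 325, 166, 74) 3641.0 ((0.2989468276500702, 0.1410641074180603), (0.21610413491725922, 0.057519443333148956), 22.823619842529297)
[]
```

The plate's screw spacing (40.3 × 96.5 mm on the tray-floor plane) shows it lying flat, centred in the tray. The right plate was flush and the gauge seated when last seen. Handing in.

```bash
python3 -c "
from rig import job_done
print(job_done())"
```

```text
the job is handed in; nothing more can be done
None
```

The job is handed in: the gauge went into the left plate down to its collar, was blocked at the nose in the right plate, and is back in its stand; the left plate lies flat in the black tray and the right plate is still in its nest.

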